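Seat a gearbox shaft against the stop of a V-block

ROBOT

A 6-joint arm with a two-finger parallel gripper is mounted at the origin on the work surface. World frame = base frame: x ahead of the robot, y to its left, z up, the work surface at z = 0. Lengths are in m, angles in degrees, forces in N, time in s.
With the tool pointing down it reaches from about 0.375 to 0.975 m from the base axis. Payload 3.8 kg.
Tool frame: the origin (TCP) lies between the finger pads; the fingertips stand 11 mm ahead of it and the grasp point (between the pads) lies 8 mm behind it; z points along the fingers, y is the line along which they close (so a half turn about z gives the same grasp; the last joint's range is limited). The gripper opens to 88 mm and grips with 3 to 60 N. Pads are 18 mm wide; open, the fingers measure 123 mm over their backs; the gripper's body (75 mm by 187 mm) begins 45 mm behind the grasp point.
Start: joints at [-75.224, 15.12, 91.902, -0, 72.978, -2.114], TCP at [0.196, -0.646, 0.25] pointing down, gripper open.
Joint ranges: [-150.88, 150.88], [-54.13, 125.18], [17.81, 147.31], [-75.09, 255.09], [0, 152.58], [-146.25, 146.25]. Speed limits (degrees/s): [147.25, 147.25, 180, 180, 180, 180].

INTERFACE

Orientations are given as a 3x3 rotation matrix whose columns are the frame's x, y, z axes.
In Python, from workcell import sensors, imaging, workorder gives the robot as it stands. The module is installed in compiled form; this text tells all that it offers.
- The arm moves only by the tool step_arm, never from a script. Its argument "targets" is a list of rows, each an object with "slide": the shift along the tool's x, y, z in cm, a list of three; "twist": the turn, a rotation vector about the tool's x, y, z in rad, a list of three; "claw": the opening, from 0 (shut) to 1 (fully open). In form: [{"slide": [tx, ty, tz], "twist": [ax, ay, az], "claw": claw}, ...]. A call has 1 to 20 rows; each row is the pose to reach, as a shift and turn from the pose commanded when the call began, along the tool's axes at that moment; what a row does not reach only later rows make up. A row lasts 1/8 s, in which the tool goes at most 62.5 mm and 10.7 degrees, less where a joint would pass 70% of its speed; a pose out of reach is approached as far as the arm can. A call with a gripper value outside its range is refused whole. The fingers move at their own pace and stop on an object; the grip force is fixed at half the most. Time passes only in rows, so rows that repeat a pose let the fingers close. It gives the time, the measured TCP pose, the force, the opening and the grip force at its end, in the units of the state.
- sensors.get_obs(): the state, without advancing time (a new reading comes with each control period).
- imaging.camera(name): name is "side" or "top" or "wrist"; returns a dict with "pixels" (384x512x3 uint8, blue, green, red), "vfov" (degrees; the focal length in pixels is half the picture's height over the tangent of half this angle, whatever the lens; pixels are square), "cx", "cy" (the principal point, pixels), "R" (3x3) and "t" (3): a world point X has camera coordinates R X + t. Camera axes: x right, y down, z forward; pixel columns grow to the right and rows downward; lengths in m; the calibration is good to about 2 mm. A picture is of the moment at which its call begins. There is no depth.
- workorder.close_job(): hands the job in; it is judged then, once.
The state is a dict: "clock": time; "qpos": joint angles; "joint_vel": joint speeds; "tau": joint torques, N m; "tcp_pos": TCP position; "orientation": TCP orientation; "ft_force": force on the tool from outside, world axes, zero at the start; "torque": the same for the moment, N m; "gripper_width": finger opening in m; "grasp_force": force on a finger pad.
Only numpy, scipy, OpenCV 4.12 (cv2) and the standard library are available. Lean on these libraries where they do the work, as an engineer would, in place of code of your own. Each camera call takes 0.05 s, during which the arm holds its last target. There are 200 camera calls.

TASK

Take the gearbox shaft with the thin brass-coloured end from the wooden rack, lay it gently in the groove of the steel V-block with the thin end towards the stop pin but a few centimetres short of it, and let go. Then slide it gently along the groove against the friction until it meets the pin, keep it lightly pressed there for about half a second (never more than 20 N on the pin), and back away, leaving it in the groove fully home against the pin. Leave everything else undisturbed.

Things in the scene. Friction and masses are not known exactly. Their poses are not given: they have to be found in the camera images.
- shaft: the shaft to move, bright steel, 0.28 to 0.56 kg: thick round part 24 mm in diameter, 110 mm long, then a thin brass-coloured round end 14 mm in diameter, 18 mm long (128 mm in all). Origin on the axis, middle of the thick part; x along the axis to the thin end, roll arbitrary. Splined end face at x = -55 mm. It starts in either slot of the wooden rack, thin end to the robot's right (-y)
- shaft_tip (a point): centre of the flat face of the thin end, on the axis, 73 mm from the shaft's origin; axes as the shaft's
- rack: fixed wooden rack, base 110 x 160 x 10 mm; origin centre of underside. Slots along x at y = +38 and -38 mm, each of two notched bars 14 mm thick, 44 mm wide, 32 mm high, at x = +-42 mm: 70 mm of a shaft's middle is open to fingers down to the 10 mm base. Shaft axes level at z = 37 mm, 76 mm apart
- vblock: fixed steel V-block, 150 mm long (x +-75 mm), 60 mm wide, top at z = 44 mm, on a blue plate 84 mm wide, 8 mm high, x -85 to +105 mm. Origin centre of the block's underside on the bench; x along the groove to the stop, roughly the robot's right (-y)
- groove (a point): on the axis of a 24 mm shaft lying in the groove, at the block's middle, 47 mm above the bench; axes as the V-block's. The groove is a 90-degree V, bottom 30 mm above the bench, 28 mm wide at the top, open at the -x end; the shaft's upper 15 mm stands above the block. Friction is marked and differs each time: sliding takes about 2 to 8 N
- stop: red stop bracket at the +x end of the V-block, 44 mm wide, top 66 mm above the bench. Origin on its groove-side face, on the axis of a shaft in the groove, 89.5 mm from the V-block's origin. Through it, on that axis, runs a rigid round-nosed brass stop pin 12 mm in diameter, set anew each time: its nose stands out 11 to 35 mm, no reading tells how far. Press it with 3 to 10 N; over 20 N spoils it
- plain_shaft: the second shaft on the rack: dark, plain, both ends splined, no thin end, 24 mm diameter, 110 mm long; origin at its centre, x along it. A bystander, not to be disturbed
- gear: dark steel gear, 67 mm diameter, 14 mm thick, lying flat; origin centre of underside. Bystander
- bearing: steel bearing ring, 42 mm diameter, 13 mm high; origin centre of underside. Bystander
- spray_can: spray can with red cap, 52 mm diameter, 170 mm tall, upright; origin centre of underside. Bystander
- screwdriver: red-handled screwdriver lying on the bench, along its x. Bystander
- bolt: steel bolt, 60 mm long, lying on the bench. Bystander
- tin: small open steel bowl, 80 mm across, 60 mm high; origin centre of underside. Bystander
Not all that is in view belongs to the job. What is shaped like the shaft but blue is not meant.

How it is judged:
By the outcome, as a careful person would: the job done as asked, in the order asked, and still so for the second after the job is handed in, with the robot touching nothing.
It also fails if it takes over 64 s, if anything falls off the work surface, if the arm or the gripper's body presses on something with over 40 N, if the wrist force passes 120 N, or if a joint passes its speed limit or range.

## Working session

There is one attempt and no reset: what is moved stays moved. The work goes in short steps, Python scripts to look and compute and a tool call to move; the robot and the scene stay as the last step left them, time stands still between calls to the robot, and variables do not carry over. Pictures are saved under pics/ and viewed, at most 10 in all, crops included, and the job is handed in when it is done.

Besides the shell and the picture viewer there is one more tool, called after "Request:" by a JSON object that holds its "method" and its "body". step_arm: Moves the arm, as the interface text tells. Its arguments: {"type":"object","properties":{"targets":{"type":"array"}},"required":["targets"]}

```bash
mkdir -p pics; cat > h.py <<'E'
import numpy as np, cv2
from workcell import sensors, imaging, workorder
def cam(n):
    c=imaging.camera(n); c['f']=c['pixels'].shape[0]/2/np.tan(np.radians(c['vfov']/2)); c['R']=np.array(c['R']); c['t']=np.array(c['t']); return c
def ray(c,u,v,z):
    d=c['R'].T@np.array([(u-c['cx'])/c['f'],(v-c['cy'])/c['f'],1]); o=-c['R'].T@c['t']
    return o+d*(z-o[2])/d[2]
def proj(c,X):
    p=c['R']@np.array(X)+c['t']; return c['f']*p[:2]/p[2]+[c['cx'],c['cy']]
E
python3 - <<'E'
from h import *
o=sensors.get_obs(); print(o)
ims=[]
for n in ['top','side']:
    c=cam(n); print(n,c['vfov'],c['cx'],c['cy'],-c['R'].T@c['t'],c['R'][2]); cv2.imwrite(f'pics/{n}0.png',cv2.resize(c['pixels'],(800,600)))
E
```

```text
{'clock': 0.0, 'qpos': array([-7.52237637e+01,  1.51690035e+01,  9.19792095e+01,  4.23677864e-04,
        7.29786155e+01, -2.11267992e+00]), 'joint_vel': array([ 0.10571708, -0.04738001,  0.05077102, -0.10843417, -0.0106151 ,
        0.05908849]), 'tau': array([-5.66579492e-04, -5.02108598e+01, -3.56872559e+01,  7.27083161e-02,
        2.93675030e-02, -1.58147468e-04]), 'tcp_pos': array([ 0.19594365, -0.64522529,  0.24840908]), 'orientation': array([[ 9.56870458e-01,  2.90514399e-01, -5.57723267e-04],
       [ 2.90514921e-01, -9.56868064e-01,  2.14217159e-03],
       [ 8.86641095e-05, -2.21180764e-03, -9.99997550e-01]]), 'ft_force': array([ 0.71093341,  0.43026334, -0.48888704]), 'torque': array([-0.03143157, -0.03592533,  0.03406401]), 'grasp_force': 0.0, 'gripper_width': 0.08833224105529441}
top 55.85179812167447 261.29806005699663 192.07529057817834 [0.42303946 0.02046959 1.11515307] [ 0.14085158  0.02631518 -0.98968093]
side 46.32119017064649 260.18877335515737 195.26684805483475 [0.10001229 0.97361969 0.66017422] [ 0.38906813 -0.77705358 -0.49478653]
```

View pics/top0.png

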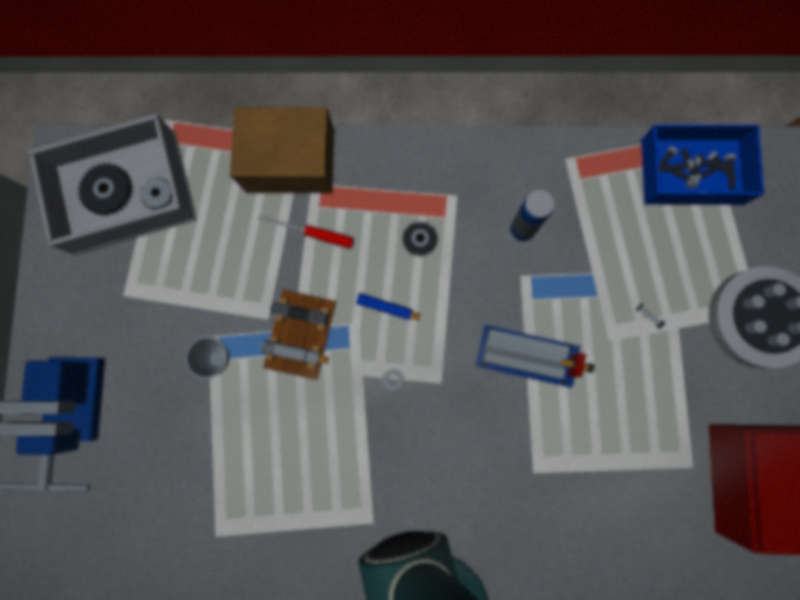

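View pics/side0.png

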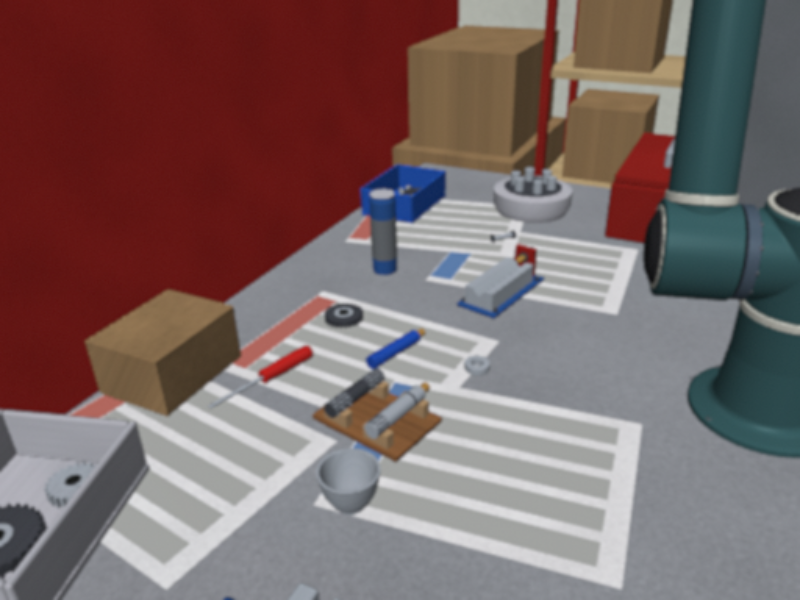

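The top view shows the rack at (300,335) and the target shaft in its lower slot, at about (265,350) to (327,360). The plain dark shaft is in the upper slot. The V-block is at (530,355) with the red stop at (578,365), and the blue decoy is at (388,307).

```bash
cat > m.py <<'E'
from h import *
c=cam('top'); hsv=cv2.cvtColor(c['pixels'],cv2.COLOR_BGR2HSV)
def blob(lo,hi,roi,z):
    x0,y0,x1,y1=roi; m=np.zeros(hsv.shape[:2],np.uint8); m[y0:y1,x0:x1]=cv2.inRange(hsv,lo,hi)[y0:y1,x0:x1]
    pts=cv2.findNonZero(m)
    r=cv2.minAreaRect(pts); b=cv2.boxPoints(r); W=np.array([ray(c,*p,z)[:2] for p in b])
    print(len(pts),'px c',np.round(r[0],1),'world c',W.mean(0).round(4),'sides',np.linalg.norm(np.diff(W,axis=0),axis=1).round(4),'dir',[np.degrees(np.arctan2(*(W[i+1]-W[i])[::-1])).round(1) for i in (0,1)])
    return m
a=blob((5,90,60),(22,255,255),(165,180,218,246),.01)   # wood
b=blob((100,120,50),(125,255,255),(300,200,375,250),.008) # plate
d=blob((0,150,60),(8,255,255),(355,215,385,250),.066)
e=blob((12,90,60),(28,255,255),(203,215,215,240),.037)
f=cv2.bitwise_or(cv2.bitwise_or(a,b),cv2.bitwise_or(d,e))
v=c['pixels'].copy(); v[f>0]=v[f>0]//2+np.array([0,127,0],np.uint8)
cv2.imwrite('pics/m.png',np.vstack([cv2.resize(x[170:255,160:400],None,fx=3.3,fy=3.3,interpolation=cv2.INTER_CUBIC) for x in (c['pixels'],v)]))
E
python3 m.py
```

```text
1205 px c [192.9 214.1] world c [0.5108 0.259 ] sides [0.1568 0.1208 0.1558] dir [np.float64(-10.4), np.float64(-102.4)]
320 px c [337.6 227.6] world c [ 0.4744 -0.1824] sides [0.0817 0.1885 0.081 ] dir [np.float64(-12.7), np.float64(-102.0)]
74 px c [370.2 233.5] world c [ 0.4558 -0.2646] sides [0.0388 0.0183 0.0388] dir [np.float64(-12.8), np.float64(-100.7)]
81 px c [206.  226.5] world c [0.4714 0.2125] sides [0.018  0.0683 0.0179] dir [np.float64(-89.3), np.float64(-178.1)]
```

View pics/m.png

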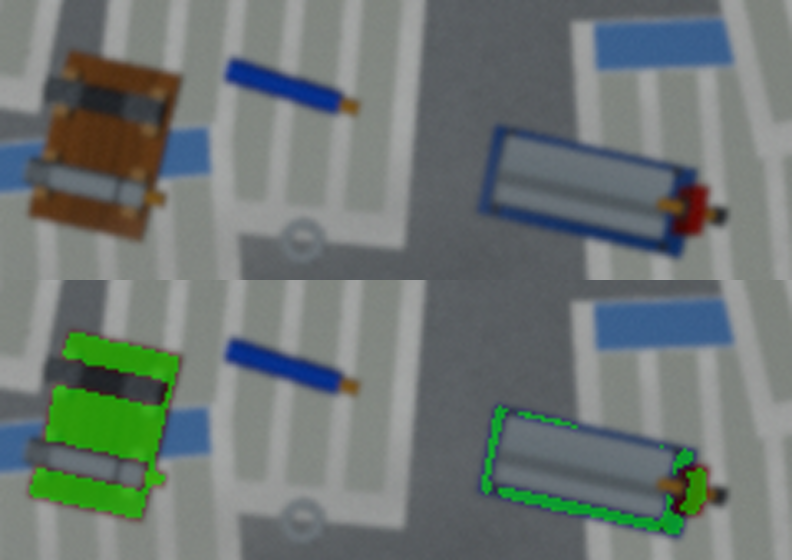

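Masks fit the given sizes: plate 82×189 mm, rack about 157×(110 plus the tip) mm. I'll go above the V-block on the way and look with the wrist camera.

```bash
cat > go.py <<'E'
from h import *
from scipy.spatial.transform import Rotation as Ro
def go(pos,yang):
    "slide (cm) and twist to reach pos with tool down and y axis at yang deg"
    o=sensors.get_obs(); R=o['orientation']; a=np.radians(yang); y=np.array([np.cos(a),np.sin(a),0]); z=np.array([0,0,-1.]); T=np.stack([np.cross(y,z),y,z],1)
    print('tcp',o['tcp_pos'].round(4),'F',o['ft_force'].round(2),'w',o['gripper_width'].round(4),'t',o['clock'],'slide',(100*R.T@(np.array(pos)-o['tcp_pos'])).round(2),'twist',Ro.from_matrix(R.T@T).as_rotvec().round(3))
E
python3 -c "
from go import *
go([.49,-.17,.25],-12)"
```

```text
Traceback (most recent call last):
  File "go.py", line 6, in go
    print('tcp',o['tcp_pos'].round(4),'F',o['ft_force'].round(2),'w',o['gripper_width'].round(4),'t',o['clock'],'slide',(100*R.T@(np.array(pos)-o['tcp_pos'])).round(2),'twist',Ro.from_matrix(R.T@T).as_rotvec().round(3))
                                                                     ^^^^^^^^^^^^^^^^^^^^^^^^
AttributeError: 'float' object has no attribute 'round'
```

```bash
sed -i "s/o\['gripper_width'\].round(4)/round(o['gripper_width'],4)/" go.py
python3 -c "
from go import *
go([.49,-.17,.25],-12)"
```

```text
tcp [ 0.196  -0.6454  0.2487] F [ 0.05  0.38 -0.15] w 0.088 t 0.15 slide [ 41.95 -36.94  -0.06] twist [-2.000e-03 -1.000e-03 -1.067e+00]
```

Request:
{"method": "step_arm", "body": {"targets": [{"slide": [3, -2.6, 0], "twist": [0, 0, -0.1], "claw": 0.5}, {"slide": [7, -6.2, 0], "twist": [0, 0, -0.2], "claw": 0.5}, {"slide": [11, -9.7, 0], "twist": [0, 0, -0.3], "claw": 0.5}, {"slide": [15, -13.2, 0], "twist": [0, 0, -0.4], "claw": 0.5}, {"slide": [19, -16.7, 0], "twist": [0, 0, -0.5], "claw": 0.5}, {"slide": [23, -20.2, 0], "twist": [0, 0, -0.6], "claw": 0.5}, {"slide": [27, -23.8, 0], "twist": [0, 0, -0.7], "claw": 0.5}, {"slide": [31, -27.3, 0], "twist": [0, 0, -0.8], "claw": 0.5}, {"slide": [35, -30.8, 0], "twist": [0, 0, -0.9], "claw": 0.5}, {"slide": [39, -34.4, 0], "twist": [0, 0, -1.0], "claw": 0.5}, {"slide": [42, -37, 0], "twist": [0, 0, -1.067], "claw": 0.5}, {"slide": [42, -37, 0], "twist": [0, 0, -1.067], "claw": 0.5}, {"slide": [42, -37, 0], "twist": [0, 0, -1.067], "claw": 0.5}]}}

```text
clock: 1.78
tcp_pos: [0.4901, -0.1701, 0.2494]
orientation: [[0.208, 0.978, -0.001], [0.978, -0.208, -0.0], [-0.001, -0.001, -1.0]]
ft_force: [0.5, 0.6, -0.2]
gripper_width: 0.0444
grasp_force: 0.0
```

```bash
python3 -c "
from go import *
go([.475,.262,.25],-12)
c=cam('wrist'); print(c['vfov'],c['cx'],c['cy'],-c['R'].T@c['t'],c['R'][2])
np.save('vb.npy',c,allow_pickle=True)
cv2.imwrite('pics/w1.png',cv2.resize(c['pixels'],(800,600)))"
```

```text
tcp [ 0.4901 -0.1701  0.2494] F [ 0.5   0.58 -0.2 ] w 0.0444 t 1.775 slide [ 41.95 -10.44  -0.07] twist [-0.001  0.001  0.   ]
68.90831406837509 251.38334419698347 191.4785304873556 [ 0.50381199 -0.10224972  0.3839303 ] [-0.05692763 -0.26494555 -0.96258148]
```

View pics/w1.png

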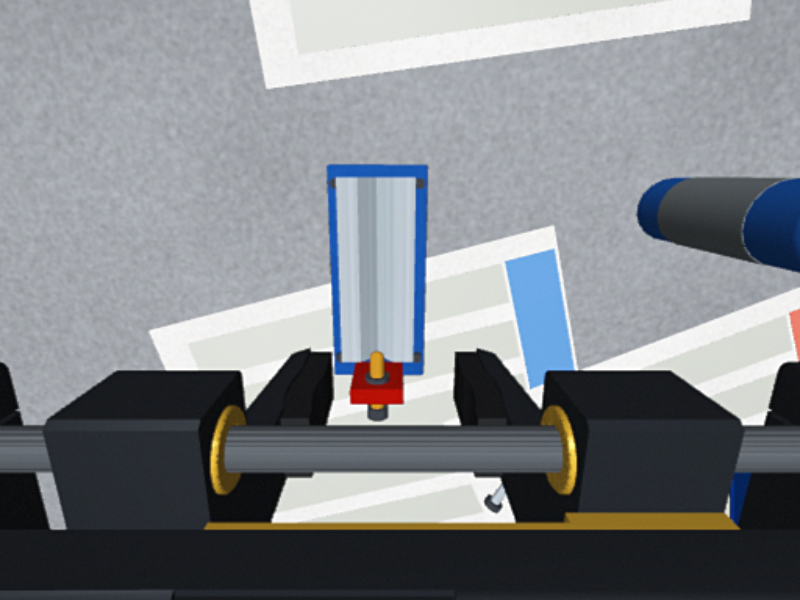

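The wrist view shows the V-block plate at (328..427, 165..375), the red stop at (377,382) and the pin nose at about (377,351). I'll measure these and move on to the rack.

Request:
{"method": "step_arm", "body": {"targets": [{"slide": [3, -0.7, 0], "twist": [0, 0, 0], "claw": 0.5}, {"slide": [8, -2, 0], "twist": [0, 0, 0], "claw": 0.5}, {"slide": [13, -3.2, 0], "twist": [0, 0, 0], "claw": 0.5}, {"slide": [18, -4.5, 0], "twist": [0, 0, 0], "claw": 0.5}, {"slide": [23, -5.7, 0], "twist": [0, 0, 0], "claw": 0.5}, {"slide": [28, -7, 0], "twist": [0, 0, 0], "claw": 0.5}, {"slide": [33, -8.2, 0], "twist": [0, 0, 0], "claw": 0.5}, {"slide": [38, -9.5, 0], "twist": [0, 0, 0], "claw": 0.5}, {"slide": [42, -10.4, 0], "twist": [0, 0, 0], "claw": 0.5}, {"slide": [42, -10.4, 0], "twist": [0, 0, 0], "claw": 0.5}, {"slide": [42, -10.4, 0], "twist": [0, 0, 0], "claw": 0.5}]}}

```text
clock: 3.2
tcp_pos: [0.4761, 0.2612, 0.2494]
orientation: [[0.209, 0.978, -0.0], [0.978, -0.209, -0.001], [-0.001, -0.0, -1.0]]
ft_force: [0.5, -1.0, 0.5]
gripper_width: 0.0445
grasp_force: 0.0
```

```bash
python3 - <<'E'
from go import *
c=np.load('vb.npy',allow_pickle=True).item(); hsv=cv2.cvtColor(c['pixels'],cv2.COLOR_BGR2HSV)
def mask(lo,hi,x0,y0,x1,y1):
    m=np.zeros(hsv.shape[:2],np.uint8); m[y0:y1,x0:x1]=cv2.inRange(hsv,lo,hi)[y0:y1,x0:x1]; return m
# plate: left / right edges by rows, -x edge by columns, rayed onto z=8mm
m=mask((100,150,40),(125,255,255),200,95,285,245)
rows=range(112,222,4); L=[];Rr=[]
for r in rows:
    x=np.nonzero(m[r])[0]; L.append(ray(c,x[0],r+.5,.008)[:2]); Rr.append(ray(c,x[-1]+1,r+.5,.008)[:2])
T=np.array([ray(c,u+.5,np.nonzero(m[:,u])[0][0],.008)[:2] for u in range(216,268,4)])
L,Rr=np.array(L),np.array(Rr)
M=(L+Rr)/2; vx,vy,x0,y0=cv2.fitLine(M.astype(np.float32),cv2.DIST_L2,0,.01,.01).ravel(); u=np.array([vx,vy]); u*=-np.sign(u[1]); p=np.array([x0,y0]); n=np.array([-u[1],u[0]])
print('width',((Rr-L)@n).mean(),'dir',np.degrees(np.arctan2(u[1],u[0])),'scatter',((M-p)@n).std())
back=(T@u).mean(); org=p+u*(back-p@u+.085); print('vblock origin',org)
mb=mask((95,150,40),(125,255,255),200,226,285,245); v=[np.nonzero(mb[:,k])[0].max()+1 for k in list(range(213,222))+list(range(264,271)) if mb[:,k].any()]
print('front edge x (should be 105):',1000*(ray(c,240,np.median(v),.008)[:2]-org)@u)
br=mask((10,120,90),(30,255,255),225,215,260,242); ys,xs=np.nonzero(br); top=ys.min(); print('pin top px',top,xs[ys==top].mean(), 'width px',[np.ptp(xs[ys==k])+1 for k in range(top,top+10)])
N=ray(c,xs.mean()+.5,top,.049)[:2]-org; print('nose x,y mm',1000*N@u,1000*N@n)
rd=mask((0,150,150),(6,255,255),215,220,265,262); ys,xs=np.nonzero(rd); print('red rows',ys.min(),ys.max(),'cols',xs.min(),xs.max()); F=ray(c,xs.mean(),ys.min(),.066)[:2]-org; print('stop face x (89.5), y',1000*F@u,1000*F@n)
w=cam('wrist'); np.save('rk.npy',w,allow_pickle=True); cv2.imwrite('pics/w2.png',cv2.resize(w['pixels'],(800,600)))
go([.475,.262,.25],-12)
E
```

```text
width 0.08221342400306221 dir -102.08328 scatter 0.00028414647136149854
vblock origin [ 0.47524017 -0.17384387]
front edge x (should be 105): 103.84294289254233
pin top px 225 240.5 width px [np.int64(4), np.int64(7), np.int64(8), np.int64(8), np.int64(9), np.int64(9), np.int64(9), np.int64(9), np.int64(9), np.int64(9)]
nose x,y mm 63.14353130811628 0.16018371052999164
red rows 249 258 cols 224 257
stop face x (89.5), y 88.41032688459666 -0.18298372912645053
tcp [0.4762 0.261  0.2495] F [-0.04 -0.87 -0.67] w 0.0438 t 3.25 slide [ 0.08 -0.14 -0.05] twist [-0.     0.001 -0.001]
```

View pics/w2.png

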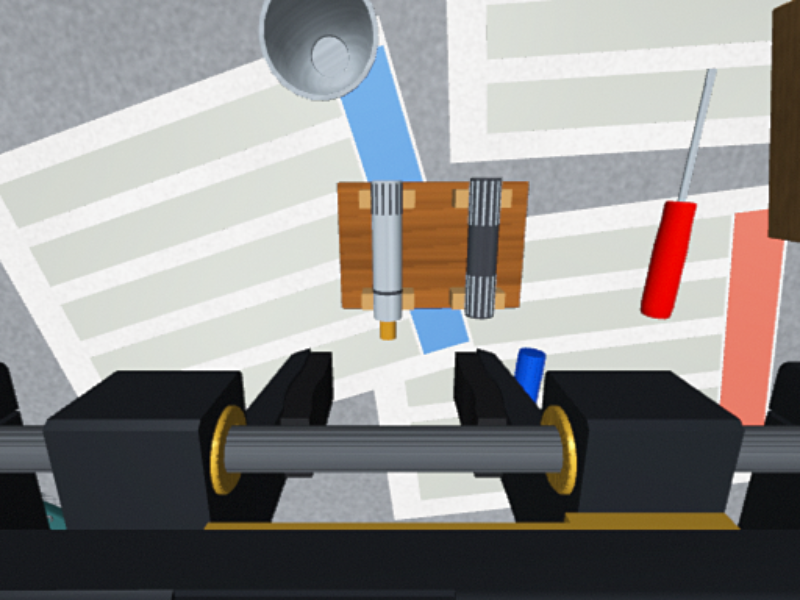

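The wrist view over the rack shows the target shaft at columns 372 to 402, with its tail at row 181 and brass tip at row 339. The dark shaft is to its right at (483,248).

```bash
python3 - <<'E'
from go import *
c=np.load('rk.npy',allow_pickle=True).item(); hsv=cv2.cvtColor(c['pixels'],cv2.COLOR_BGR2HSV)
s=hsv[:,:,1]<90; M=[];W=[]
for r in range(134,182,3):
    x=np.nonzero(s[r,228:268])[0]+228; a,b=ray(c,x[0],r+.5,.037)[:2],ray(c,x[-1]+1,r+.5,.037)[:2]; M.append((a+b)/2); W.append(np.linalg.norm(b-a))
M=np.array(M); f=cv2.fitLine(M.astype(np.float32),cv2.DIST_L2,0,.01,.01).ravel(); u=f[:2]*-np.sign(f[1]); p=f[2:]
print('width',np.mean(W),'dir',np.degrees(np.arctan2(u[1],u[0])))
col=int(round(proj(c,[*(p+.06*u),.037])[0])); print('col',col)
br=cv2.inRange(hsv,(10,120,90),(30,255,255)); ys,xs=np.nonzero(br[200:225,240:258]); tipr=ys.max()+201; print('tip row',tipr)
t=ray(c,xs.mean()+240.5,tipr,.043)[:2]
tailc=np.nonzero(s[100:150,243:251].mean(1)>.7)[0]; print('tail row',tailc[0]+100)
k=ray(c,247,116,.04)[:2]
print('tip->origin',p+u*((t-p)@u-.073),'tail->origin',p+u*((k-p)@u+.055))
E
```

```text
width 0.0235743889963396 dir -102.05489
col 248
tip row 218
tail row 115
tip->origin [0.47291198 0.27236905] tail->origin [0.47292501 0.27243008]
```

Request:
{"method": "step_arm", "body": {"targets": [{"slide": [0.75, -0.56, 2], "twist": [0, 0, 0], "claw": 0.5}, {"slide": [0.75, -0.56, 6], "twist": [0, 0, 0], "claw": 0.5}, {"slide": [0.75, -0.56, 10], "twist": [0, 0, 0], "claw": 0.5}, {"slide": [0.75, -0.56, 14], "twist": [0, 0, 0], "claw": 0.5}, {"slide": [0.75, -0.56, 17], "twist": [0, 0, 0], "claw": 0.5}, {"slide": [0.75, -0.56, 18.5], "twist": [0, 0, 0], "claw": 0.5}, {"slide": [0.75, -0.56, 19.4], "twist": [0, 0, 0], "claw": 0.5}, {"slide": [0.75, -0.56, 19.9], "twist": [0, 0, 0], "claw": 0.5}, {"slide": [0.75, -0.56, 19.9], "twist": [0, 0, 0], "claw": 0.5}, {"slide": [0.75, -0.56, 19.9], "twist": [0, 0, 0], "claw": 0.5}]}}

```text
clock: 4.5
tcp_pos: [0.4727, 0.2715, 0.0517]
orientation: [[0.207, 0.978, 0.002], [0.978, -0.207, 0.001], [0.001, 0.001, -1.0]]
ft_force: [-0.3, -0.0, 0.6]
gripper_width: 0.0443
grasp_force: 0.0
```

```bash
python3 -c "
from go import *
go([.4723,.2695,.046],-12.05)"
```

```text
tcp [0.4727 0.2715 0.0517] F [-0.32 -0.03  0.59] w 0.0443 t 4.5 slide [-0.21  0.    0.57] twist [ 0.001 -0.001  0.001]
```

Request:
{"method": "step_arm", "body": {"targets": [{"slide": [-0.2, 0, 0.3], "twist": [0, 0, 0], "claw": 0.5}, {"slide": [-0.2, 0, 0.57], "twist": [0, 0, 0], "claw": 0.5}, {"slide": [-0.2, 0, 0.57], "twist": [0, 0, 0], "claw": 0.4}, {"slide": [-0.2, 0, 0.57], "twist": [0, 0, 0], "claw": 0.3}, {"slide": [-0.2, 0, 0.57], "twist": [0, 0, 0], "claw": 0.2}, {"slide": [-0.2, 0, 0.57], "twist": [0, 0, 0], "claw": 0}, {"slide": [-0.2, 0, 0.57], "twist": [0, 0, 0], "claw": 0}, {"slide": [-0.2, 0, 0.57], "twist": [0, 0, 0], "claw": 0}, {"slide": [-0.2, 0, 0.57], "twist": [0, 0, 0], "claw": 0}]}}

```text
clock: 5.62
tcp_pos: [0.4725, 0.2692, 0.0453]
orientation: [[0.207, 0.978, 0.002], [0.978, -0.207, 0.0], [0.001, 0.002, -1.0]]
ft_force: [4.7, -1.7, -2.0]
gripper_width: 0.0233
grasp_force: 30.0
```

Request:
{"method": "step_arm", "body": {"targets": [{"slide": [0, 0, -0.3], "twist": [0, 0, 0], "claw": 0}, {"slide": [0, 0, -0.8], "twist": [0, 0, 0], "claw": 0}, {"slide": [0, 0, -1.5], "twist": [0, 0, 0], "claw": 0}, {"slide": [0, 0, -3], "twist": [0, 0, 0], "claw": 0}, {"slide": [0, 0, -5], "twist": [0, 0, 0], "claw": 0}, {"slide": [0, 0, -7], "twist": [0, 0, 0], "claw": 0}, {"slide": [0, 0, -9], "twist": [0, 0, 0], "claw": 0}, {"slide": [0, 0, -10], "twist": [0, 0, 0], "claw": 0}, {"slide": [0, 0, -10], "twist": [0, 0, 0], "claw": 0}, {"slide": [0, 0, -10], "twist": [0, 0, 0], "claw": 0}]}}

```text
clock: 6.88
tcp_pos: [0.4709, 0.2689, 0.1443]
orientation: [[0.207, 0.978, -0.001], [0.978, -0.207, -0.001], [-0.001, -0.001, -1.0]]
ft_force: [-0.1, -0.2, -5.2]
gripper_width: 0.0232
grasp_force: 30.0
```

```bash
python3 -c "
from go import *
go([.475,-.13,.145],-12.05)
c=cam('side'); a=proj(c,[.47,.27,.14]).astype(int); print(a)
np.save('sd.npy',c,allow_pickle=True)
cv2.imwrite('pics/s1.png',cv2.resize(c['pixels'][a[1]-75:a[1]+75,a[0]-100:a[0]+100],(800,600),interpolation=cv2.INTER_CUBIC))"
```

```text
tcp [0.4709 0.2689 0.1443] F [-0.12 -0.2  -5.22] w 0.0232 t 6.875 slide [-38.93   8.67  -0.05] twist [-0.001  0.001  0.001]
[253 223]
```

View pics/s1.png

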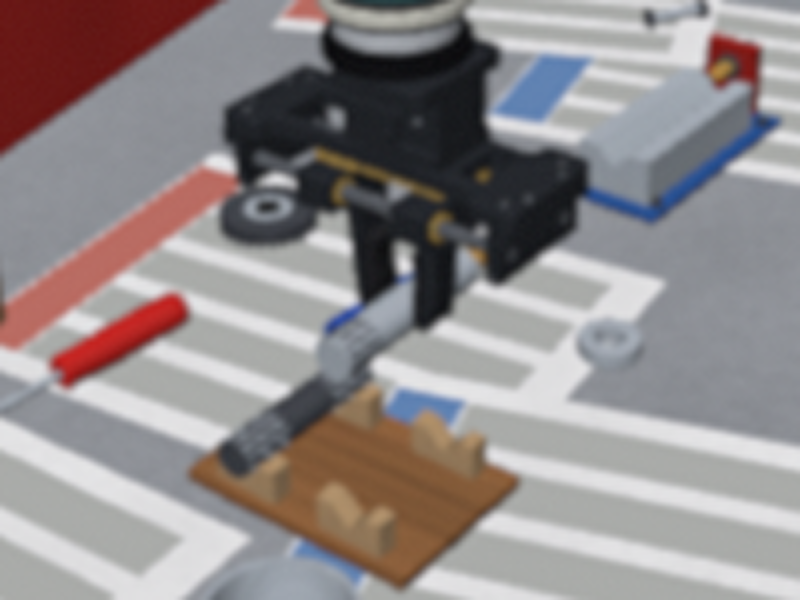

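The shaft is held level and weighs about 5.3 N, and the dark shaft is still in its place. Next I carry it over the groove.

Request:
{"method": "step_arm", "body": {"targets": [{"slide": [-1, 0.25, 0], "twist": [0, 0, 0], "claw": 0}, {"slide": [-3, 0.74, 0], "twist": [0, 0, 0], "claw": 0}, {"slide": [-6, 1.47, 0], "twist": [0, 0, 0], "claw": 0}, {"slide": [-10, 2.45, 0], "twist": [0, 0, 0], "claw": 0}, {"slide": [-14, 3.43, 0], "twist": [0, 0, 0], "claw": 0}, {"slide": [-18, 4.41, 0], "twist": [0, 0, 0], "claw": 0}, {"slide": [-22, 5.4, 0], "twist": [0, 0, 0], "claw": 0}, {"slide": [-26, 6.38, 0], "twist": [0, 0, 0], "claw": 0}, {"slide": [-30, 7.36, 0], "twist": [0, 0, 0], "claw": 0}, {"slide": [-33.5, 8.22, 0], "twist": [0, 0, 0], "claw": 0}, {"slide": [-36.5, 8.95, 0], "twist": [0, 0, 0], "claw": 0}, {"slide": [-38.5, 9.44, 1], "twist": [0, 0, 0], "claw": 0}, {"slide": [-39.1, 9.59, 3], "twist": [0, 0, 0], "claw": 0}, {"slide": [-39.1, 9.59, 5], "twist": [0, 0, 0], "claw": 0}, {"slide": [-39.1, 9.59, 6], "twist": [0, 0, 0], "claw": 0}, {"slide": [-39.1, 9.59, 6.5], "twist": [0, 0, 0], "claw": 0}, {"slide": [-39.1, 9.59, 6.5], "twist": [0, 0, 0], "claw": 0}, {"slide": [-39.1, 9.59, 6.5], "twist": [0, 0, 0], "claw": 0}]}}

```text
clock: 9.18
tcp_pos: [0.4849, -0.1334, 0.0808]
orientation: [[0.207, 0.978, 0.001], [0.978, -0.207, -0.0], [-0.0, 0.001, -1.0]]
ft_force: [-0.3, -0.6, -4.3]
gripper_width: 0.0234
grasp_force: 30.0
```

```bash
python3 -c "
from go import *
go([.4838,-.1337,.0558],-12.08)
c=cam('wrist'); np.save('pl.npy',c,allow_pickle=True)
cv2.imwrite('pics/w3.png',cv2.resize(c['pixels'],(800,600)))"
```

```text
tcp [ 0.4849 -0.1334  0.0808] F [-0.33 -0.62 -4.33] w 0.0234 t 9.175 slide [-0.05 -0.11  2.5 ] twist [0.001 0.    0.002]
```

View pics/w3.png

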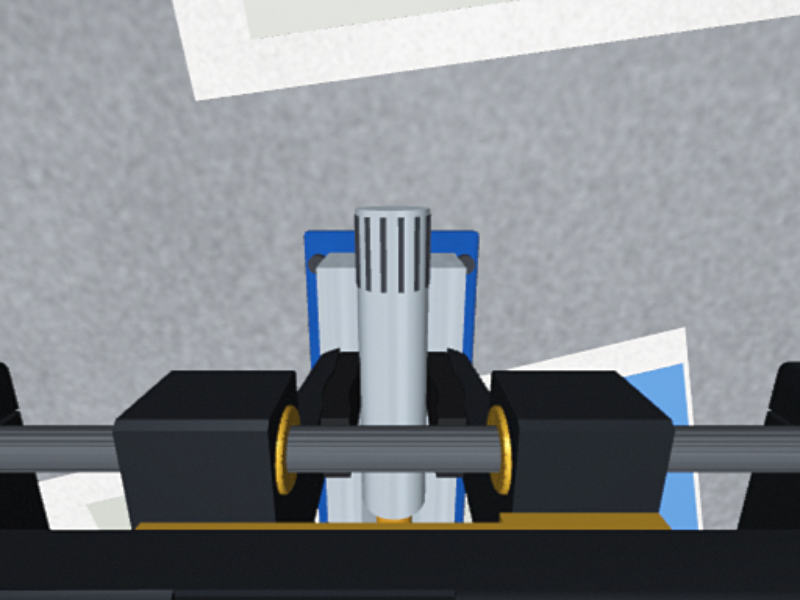

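The shaft is centred over the groove: the tail is at (393,210), and the plate and block centre is about (391,240). A shift of -1 mm in tool y is due, then I lower it.

Request:
{"method": "step_arm", "body": {"targets": [{"slide": [-0.05, -0.1, 0.5], "twist": [0, 0, 0], "claw": 0}, {"slide": [-0.05, -0.1, 1.2], "twist": [0, 0, 0], "claw": 0}, {"slide": [-0.05, -0.1, 1.8], "twist": [0, 0, 0], "claw": 0}, {"slide": [-0.05, -0.1, 2.1], "twist": [0, 0, 0], "claw": 0}, {"slide": [-0.05, -0.1, 2.3], "twist": [0, 0, 0], "claw": 0}, {"slide": [-0.05, -0.1, 2.4], "twist": [0, 0, 0], "claw": 0}, {"slide": [-0.05, -0.1, 2.4], "twist": [0, 0, 0], "claw": 0}]}}

```text
clock: 10.1
tcp_pos: [0.4833, -0.1336, 0.0561]
orientation: [[0.207, 0.978, 0.0], [0.978, -0.207, -0.0], [-0.0, 0.0, -1.0]]
ft_force: [-0.0, -0.5, -4.5]
gripper_width: 0.0234
grasp_force: 30.0
```

Still hanging free, with about 0.8 mm to go.

Request:
{"method": "step_arm", "body": {"targets": [{"slide": [0, 0, 0.03], "twist": [0, 0, 0], "claw": 0}, {"slide": [0, 0, 0.05], "twist": [0, 0, 0], "claw": 0}, {"slide": [0, 0, 0.05], "twist": [0, 0, 0], "claw": 0}]}}

```text
clock: 10.48
tcp_pos: [0.4834, -0.1336, 0.0557]
orientation: [[0.208, 0.978, 0.001], [0.978, -0.208, -0.0], [-0.0, 0.001, -1.0]]
ft_force: [-0.0, -0.2, -3.4]
gripper_width: 0.0232
grasp_force: 30.0
```

Request:
{"method": "step_arm", "body": {"targets": [{"slide": [0, 0, 0.03], "twist": [0, 0, 0], "claw": 0}, {"slide": [0, 0, 0.05], "twist": [0, 0, 0], "claw": 0}, {"slide": [0, 0, 0.05], "twist": [0, 0, 0], "claw": 0}]}}

```text
clock: 10.85
tcp_pos: [0.4837, -0.1336, 0.0555]
orientation: [[0.207, 0.978, 0.001], [0.978, -0.207, -0.0], [-0.0, 0.001, -1.0]]
ft_force: [0.7, -0.2, -0.2]
gripper_width: 0.0232
grasp_force: 30.5
```

The groove now carries the weight, so I open slowly and then rise.

Request:
{"method": "step_arm", "body": {"targets": [{"slide": [0, 0, 0], "twist": [0, 0, 0], "claw": 0.3}, {"slide": [0, 0, 0], "twist": [0, 0, 0], "claw": 0.4}, {"slide": [0, 0, 0], "twist": [0, 0, 0], "claw": 0.5}, {"slide": [0, 0, 0], "twist": [0, 0, 0], "claw": 0.5}, {"slide": [0, 0, -0.5], "twist": [0, 0, 0], "claw": 0.5}, {"slide": [0, 0, -2], "twist": [0, 0, 0], "claw": 0.5}, {"slide": [0, 0, -5], "twist": [0, 0, 0], "claw": 0.5}, {"slide": [0, 0, -8], "twist": [0, 0, 0], "claw": 0.5}, {"slide": [4, 0, -8], "twist": [0, 0, 0], "claw": 0.2}, {"slide": [8, 0, -8], "twist": [0, 0, 0], "claw": 0}, {"slide": [9, 0, -8], "twist": [0, 0, 0], "claw": 0}, {"slide": [9, 0, -8], "twist": [0, 0, 0], "claw": 0}, {"slide": [9, 0, -8], "twist": [0, 0, 0], "claw": 0}]}}

```text
clock: 12.48
tcp_pos: [0.5016, -0.0463, 0.135]
orientation: [[0.208, 0.978, -0.0], [0.978, -0.208, -0.0], [-0.0, -0.0, -1.0]]
ft_force: [-0.5, 0.4, 0.1]
gripper_width: 0.0006
grasp_force: 0.0
```

```bash
python3 - <<'E'
from go import *
u=np.array([np.cos(np.radians(-102.08)),np.sin(np.radians(-102.08))]); org=np.array([.4752,-.1738])
P=org-.125*u; go([*P,.0565],-12.08)
c=cam('wrist'); np.save('pu.npy',c,allow_pickle=True)
for x in (-99,29,64): print(x,(proj(c,[*(org+u*x/1000),.047])*800/512).round(0))
cv2.imwrite('pics/w4.png',cv2.resize(c['pixels'],(800,600)))
E
```

```text
tcp [ 0.5016 -0.0463  0.135 ] F [-0.47  0.42  0.06] w 0.0006 t 12.475 slide [-0.52  0.09  7.85] twist [-0.     0.     0.001]
-99 [396. 365.]
29 [395. 552.]
64 [395. 595.]
```

View pics/w4.png

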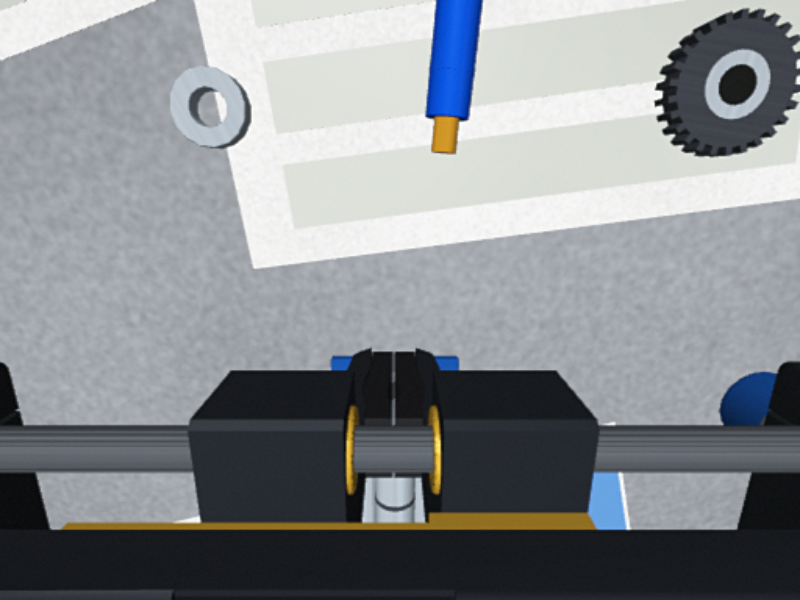

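The shaft lies in the groove, with its body seen at (395,490). The closed fingers are behind the tail, so I go down to pushing height.

Request:
{"method": "step_arm", "body": {"targets": [{"slide": [-0.5, 0.09, 1], "twist": [0, 0, 0], "claw": 0}, {"slide": [-0.5, 0.09, 3], "twist": [0, 0, 0], "claw": 0}, {"slide": [-0.5, 0.09, 5], "twist": [0, 0, 0], "claw": 0}, {"slide": [-0.5, 0.09, 6.8], "twist": [0, 0, 0], "claw": 0}, {"slide": [-0.5, 0.09, 7.5], "twist": [0, 0, 0], "claw": 0}, {"slide": [-0.5, 0.09, 7.7], "twist": [0, 0, 0], "claw": 0}, {"slide": [-0.8, 0.09, 7.7], "twist": [0, 0, 0], "claw": 0}, {"slide": [-1.1, 0.09, 7.7], "twist": [0, 0, 0], "claw": 0}, {"slide": [-1.4, 0.09, 7.7], "twist": [0, 0, 0], "claw": 0}, {"slide": [-1.6, 0.09, 7.7], "twist": [0, 0, 0], "claw": 0}, {"slide": [-1.6, 0.09, 7.7], "twist": [0, 0, 0], "claw": 0}]}}

```text
clock: 13.9
tcp_pos: [0.4995, -0.0615, 0.0582]
orientation: [[0.208, 0.978, 0.0], [0.978, -0.208, -0.0], [0.0, 0.0, -1.0]]
ft_force: [-0.1, 0.8, 0.1]
gripper_width: 0.0006
grasp_force: 0.0
```

```bash
cat > st.py <<'E'
from go import *
u=np.array([np.cos(np.radians(-102.08)),np.sin(np.radians(-102.08))]); n=np.array([-u[1],u[0]]); org=np.array([.4752,-.1738])
o=sensors.get_obs(); d=o['tcp_pos'][:2]-org
print('block x,y mm',(1000*d@u).round(2),(1000*d@n).round(2),'z',o['tcp_pos'][2].round(4),'push N',(-o['ft_force'][:2]@u).round(2),'t',o['clock'])
E
python3 st.py
```

```text
block x,y mm -114.89 0.22 z 0.0582 push N 0.79 t 13.9
```

Request:
{"method": "step_arm", "body": {"targets": [{"slide": [-0.2, 0, 0], "twist": [0, 0, 0], "claw": 0}, {"slide": [-0.4, 0, 0], "twist": [0, 0, 0], "claw": 0}, {"slide": [-0.5, 0, 0], "twist": [0, 0, 0], "claw": 0}, {"slide": [-0.6, 0, 0], "twist": [0, 0, 0], "claw": 0}, {"slide": [-0.7, 0, 0], "twist": [0, 0, 0], "claw": 0}, {"slide": [-0.8, 0, 0], "twist": [0, 0, 0], "claw": 0}, {"slide": [-0.9, 0, 0], "twist": [0, 0, 0], "claw": 0}, {"slide": [-1.0, 0, 0], "twist": [0, 0, 0], "claw": 0}, {"slide": [-1.1, 0, 0], "twist": [0, 0, 0], "claw": 0}, {"slide": [-1.2, 0, 0], "twist": [0, 0, 0], "claw": 0}, {"slide": [-1.3, 0, 0], "twist": [0, 0, 0], "claw": 0}, {"slide": [-1.4, 0, 0], "twist": [0, 0, 0], "claw": 0}]}}

```text
clock: 15.4
tcp_pos: [0.4965, -0.0747, 0.058]
orientation: [[0.208, 0.978, 0.0], [0.978, -0.208, 0.001], [0.001, -0.0, -1.0]]
ft_force: [0.9, 4.9, 0.5]
gripper_width: 0.0004
grasp_force: 2.6
```

```bash
python3 st.py
```

```text
block x,y mm -101.4 0.1 z 0.058 push N 4.96 t 15.4
```

Sliding takes about 5 N. I carry on at 8 mm/s to about 10 mm short of where I expect contact.

Request:
{"method": "step_arm", "body": {"targets": [{"slide": [-0.1, 0, 0], "twist": [0, 0, 0], "claw": 0}, {"slide": [-0.2, 0, 0], "twist": [0, 0, 0], "claw": 0}, {"slide": [-0.3, 0, 0], "twist": [0, 0, 0], "claw": 0}, {"slide": [-0.4, 0, 0], "twist": [0, 0, 0], "claw": 0}, {"slide": [-0.5, 0, 0], "twist": [0, 0, 0], "claw": 0}, {"slide": [-0.6, 0, 0], "twist": [0, 0, 0], "claw": 0}, {"slide": [-0.7, 0, 0], "twist": [0, 0, 0], "claw": 0}, {"slide": [-0.8, 0, 0], "twist": [0, 0, 0], "claw": 0}, {"slide": [-0.9, 0, 0], "twist": [0, 0, 0], "claw": 0}, {"slide": [-1.0, 0, 0], "twist": [0, 0, 0], "claw": 0}, {"slide": [-1.1, 0, 0], "twist": [0, 0, 0], "claw": 0}, {"slide": [-1.2, 0, 0], "twist": [0, 0, 0], "claw": 0}, {"slide": [-1.3, 0, 0], "twist": [0, 0, 0], "claw": 0}, {"slide": [-1.4, 0, 0], "twist": [0, 0, 0], "claw": 0}, {"slide": [-1.5, 0, 0], "twist": [0, 0, 0], "claw": 0}, {"slide": [-1.6, 0, 0], "twist": [0, 0, 0], "claw": 0}, {"slide": [-1.7, 0, 0], "twist": [0, 0, 0], "claw": 0}, {"slide": [-1.8, 0, 0], "twist": [0, 0, 0], "claw": 0}, {"slide": [-1.9, 0, 0], "twist": [0, 0, 0], "claw": 0}]}}

```text
clock: 17.77
tcp_pos: [0.4925, -0.0932, 0.058]
orientation: [[0.208, 0.978, -0.0], [0.978, -0.208, 0.001], [0.001, -0.0, -1.0]]
ft_force: [-0.0, 5.4, 0.6]
gripper_width: 0.0006
grasp_force: 2.7
```

```bash
python3 - <<'E'
exec(open('st.py').read())
c=cam('top'); a=proj(c,[*(org+.05*u),.047]).astype(int)
s=cam('side'); b=proj(s,[*(org+.05*u),.047]).astype(int)
cv2.imwrite('pics/n.png',np.hstack([cv2.resize(i['pixels'][p[1]-30:p[1]+30,p[0]-40:p[0]+40],(400,300),interpolation=cv2.INTER_CUBIC) for i,p in ((c,a),(s,b))]))
E
```

```text
block x,y mm -82.45 0.09 z 0.058 push N 5.25 t 17.775
```

View pics/n.png

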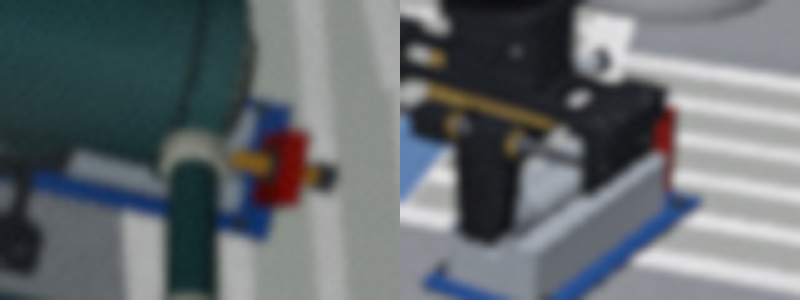

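The arm hides the pin in both views, so I go by force in fine steps.

Request:
{"method": "step_arm", "body": {"targets": [{"slide": [-0.05, 0, 0], "twist": [0, 0, 0], "claw": 0}, {"slide": [-0.1, 0, 0], "twist": [0, 0, 0], "claw": 0}, {"slide": [-0.15, 0, 0], "twist": [0, 0, 0], "claw": 0}, {"slide": [-0.2, 0, 0], "twist": [0, 0, 0], "claw": 0}, {"slide": [-0.25, 0, 0], "twist": [0, 0, 0], "claw": 0}, {"slide": [-0.3, 0, 0], "twist": [0, 0, 0], "claw": 0}, {"slide": [-0.35, 0, 0], "twist": [0, 0, 0], "claw": 0}, {"slide": [-0.4, 0, 0], "twist": [0, 0, 0], "claw": 0}, {"slide": [-0.45, 0, 0], "twist": [0, 0, 0], "claw": 0}, {"slide": [-0.5, 0, 0], "twist": [0, 0, 0], "claw": 0}, {"slide": [-0.55, 0, 0], "twist": [0, 0, 0], "claw": 0}, {"slide": [-0.6, 0, 0], "twist": [0, 0, 0], "claw": 0}]}}

```text
clock: 19.38
tcp_pos: [0.4913, -0.0991, 0.058]
orientation: [[0.208, 0.978, -0.0], [0.978, -0.208, 0.001], [0.001, -0.0, -1.0]]
ft_force: [0.7, 5.6, 0.7]
gripper_width: 0.0001
grasp_force: 2.7
```

```bash
python3 st.py
```

```text
block x,y mm -76.45 0.13 z 0.058 push N 5.58 t 19.375
```

Request:
{"method": "step_arm", "body": {"targets": [{"slide": [-0.03, 0, 0], "twist": [0, 0, 0], "claw": 0}, {"slide": [-0.06, 0, 0], "twist": [0, 0, 0], "claw": 0}, {"slide": [-0.09, 0, 0], "twist": [0, 0, 0], "claw": 0}]}}

```text
clock: 19.75
tcp_pos: [0.4911, -0.0999, 0.0581]
orientation: [[0.208, 0.978, -0.0], [0.978, -0.208, 0.001], [0.001, -0.0, -1.0]]
ft_force: [0.8, 5.3, 1.4]
gripper_width: 0.0003
grasp_force: 2.7
```

Request:
{"method": "step_arm", "body": {"targets": [{"slide": [-0.03, 0, 0], "twist": [0, 0, 0], "claw": 0}, {"slide": [-0.06, 0, 0], "twist": [0, 0, 0], "claw": 0}]}}

```text
clock: 20.0
tcp_pos: [0.491, -0.1004, 0.058]
orientation: [[0.208, 0.978, 0.0], [0.978, -0.208, 0.001], [0.001, -0.0, -1.0]]
ft_force: [1.3, 6.7, 1.4]
gripper_width: 0.0006
grasp_force: 3.3
```

Request:
{"method": "step_arm", "body": {"targets": [{"slide": [-0.03, 0, 0], "twist": [0, 0, 0], "claw": 0}, {"slide": [-0.06, 0, 0], "twist": [0, 0, 0], "claw": 0}]}}

```text
clock: 20.25
tcp_pos: [0.491, -0.1005, 0.058]
orientation: [[0.208, 0.978, 0.0], [0.978, -0.208, 0.002], [0.002, -0.0, -1.0]]
ft_force: [1.0, 8.5, 1.3]
gripper_width: 0.0004
grasp_force: 4.3
```

Contact: the tool stalled and the force is rising, about 3 N per mm. I press 1 mm more.

Request:
{"method": "step_arm", "body": {"targets": [{"slide": [-0.04, 0, 0], "twist": [0, 0, 0], "claw": 0}, {"slide": [-0.08, 0, 0], "twist": [0, 0, 0], "claw": 0}, {"slide": [-0.1, 0, 0], "twist": [0, 0, 0], "claw": 0}]}}

```text
clock: 20.62
tcp_pos: [0.491, -0.1008, 0.0581]
orientation: [[0.209, 0.978, 0.001], [0.978, -0.209, 0.003], [0.003, -0.0, -1.0]]
ft_force: [2.4, 12.0, 1.0]
gripper_width: 0.0006
grasp_force: 5.9
```

Request:
{"method": "step_arm", "body": {"targets": [{"slide": [0, 0, 0], "twist": [0, 0, 0], "claw": 0}, {"slide": [0, 0, 0], "twist": [0, 0, 0], "claw": 0}, {"slide": [0, 0, 0], "twist": [0, 0, 0], "claw": 0}, {"slide": [0, 0, 0], "twist": [0, 0, 0], "claw": 0}]}}

```text
clock: 21.12
tcp_pos: [0.491, -0.1008, 0.0581]
orientation: [[0.208, 0.978, 0.0], [0.978, -0.208, 0.003], [0.003, -0.0, -1.0]]
ft_force: [1.8, 9.8, 1.1]
gripper_width: 0.0004
grasp_force: 5.6
```

Request:
{"method": "step_arm", "body": {"targets": [{"slide": [0, 0, 0], "twist": [0, 0, 0], "claw": 0}, {"slide": [0.1, 0, 0], "twist": [0, 0, 0], "claw": 0}, {"slide": [0.3, 0, 0], "twist": [0, 0, 0], "claw": 0}, {"slide": [1, 0, 0], "twist": [0, 0, 0], "claw": 0}, {"slide": [2.5, 0, 0], "twist": [0, 0, 0], "claw": 0}, {"slide": [4, 0, -1], "twist": [0, 0, 0], "claw": 0}, {"slide": [5, 0, -5], "twist": [0, 0, 0], "claw": 0}, {"slide": [6, 0, -10], "twist": [0, 0, 0], "claw": 0}, {"slide": [10, 0, -15], "twist": [0, 0, 0], "claw": 0}, {"slide": [15, 0, -18], "twist": [0, 0, 0], "claw": 0}, {"slide": [19, 0, -18], "twist": [0, 0, 0], "claw": 0}, {"slide": [22, 0, -18], "twist": [0, 0, 0], "claw": 0}, {"slide": [22, 0, -18], "twist": [0, 0, 0], "claw": 0}]}}

```text
clock: 22.75
tcp_pos: [0.5364, 0.1152, 0.2388]
orientation: [[0.204, 0.979, 0.001], [0.979, -0.204, 0.0], [0.0, 0.001, -1.0]]
ft_force: [0.5, -0.0, 0.1]
gripper_width: 0.0002
grasp_force: 0.0
```

```bash
python3 - <<'E'
exec(open('st.py').read())
c=cam('top'); a=proj(c,[*(org+.03*u),.047]).astype(int)
s=cam('side'); b=proj(s,[*(org+.03*u),.047]).astype(int)
for i in (c,s): print([proj(i,[*(org+u*x),.047]).round(0) for x in (-.064,.064)])
cv2.imwrite('pics/f.png',np.hstack([cv2.resize(i['pixels'][p[1]-45:p[1]+45,p[0]-60:p[0]+60],(400,300),interpolation=cv2.INTER_CUBIC) for i,p in ((c,a),(s,b))]))
E
```

```text
block x,y mm -295.43 -0.65 z 0.2388 push N 0.08 t 22.75
[array([315., 222.]), array([359., 231.])]
[array([308., 183.]), array([330., 167.])]
```

View pics/f.png

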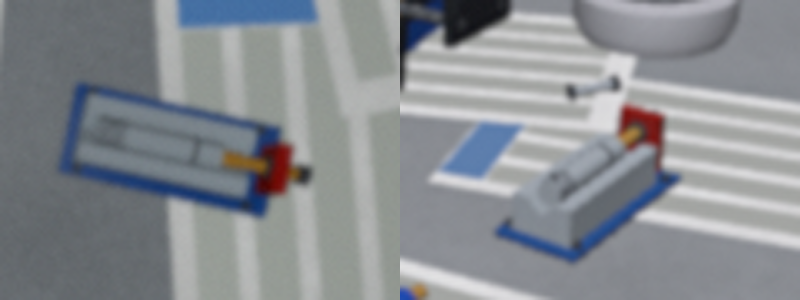

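The shaft lies in the groove. Its brass end runs straight into the pin, from (222,158) to (268,166) in the left crop, with no gap, and the robot is clear.

```bash
python3 -c "
from workcell import workorder; print(workorder.close_job())"
```

```text
the job is handed in; nothing more can be done
None
```

The job is handed in at about 23 s: the shaft lies in the groove against the stop pin, held there for over half a second at an estimated 4–7 N (wrist reading less sliding friction), and I saw nothing else disturbed.

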